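# Rehang the mint-green cabinet door after the move

## Task

Rehang the lift-off door of the small mint-green cabinet: lift the mint-green door out of its slot in the carton, bring it upright to the two hinge pins from in front, each eye just above its own pin (so the lower eye passes in below the upper pin's bracket), lower it gently until both eyes are fully home, and let go. It may hang at any opening angle. Leave the white door in its slot.

Things in the scene. Friction and masses are not known exactly. Their poses are not given: they have to be found in the camera images.
- mint_door: Mint-green door, upright in a carton slot. Origin: axis of its 2 steel eyes (upright tubes, one above the other), level with the bottom edge. z up; panel x -34 to -194 mm, y ±7 (14 thick), z 0 to 190. Eyes z 20-48 and 150-178, bore 24 mm, foot flared to 30, 37 outside. Top rail plain, 45 high. Mass centre x -107; about 0.3 kg. Knob 22 mm out on +y at x -178, z 100.
- white_door: Cream-white door with dark knob, same shape, size and frame as the mint-green one, upright in the carton's other slot, parallel, 110 mm away centre to centre. It belongs elsewhere and stays.
- carton: Open cardboard carton, fixed, 300 x 240 x 60 mm, holding the doors in two slots along its x, at y = -55 and +55 mm, about 20 mm wide, 58 high. Either door may be in either slot, its eyes at the +x end. Origin: centre of underside. Inner floor 6 mm above the table: the doors' bottom edges stand there. Flaps folded out at its ±y sides.
- cabinet: Mint-green cabinet, fixed. Origin: axis of its 2 upright steel pins, at table level. z up; open front looks to -x, at x 30 mm; box x 30-160, y -20 to 190, z 0-240. Seats (collars 36 wide, brackets 14 thick) z 50 and 180; pins 26 tall, 16 thick, tapering to 5. Hung: door origin on this axis, 30 mm up; x axes parallel = square open, clear of all. Bring it in 30-80 mm above that. Sags 4 degrees.
Not all that is in view belongs to the job. What is shaped like the mint_door but purple is not meant.

How it is judged:
By the outcome, as a careful person would: the job done as asked, in the order asked, and still so for the second after the job is handed in, with the robot touching nothing.
It also fails if it takes over 48 s, if anything falls off the work surface, if the arm or the gripper's body presses on something with over 40 N, if the wrist force passes 120 N, or if a joint passes its speed limit or range.

## Robot

A 6-joint arm with a two-finger parallel gripper is mounted at the origin on the work surface. World frame = base frame: x ahead of the robot, y to its left, z up, the work surface at z = 0. Lengths are in m, angles in rad, forces in N, time in s.
With the tool pointing down it reaches from about 0.275 to 0.725 m from the base axis. Payload 15.9 kg.
Tool frame: the origin (TCP) lies at the very end of the fingers, on their centre line; the grasp point (between the pads) lies ctrl.hold_point_z behind it (ctrl.hold_point_z is the distance from the TCP to the grasp point, in m); y points along the fingers, x is the direction in which the jaws open and shut, and the axes are right-handed (so a half turn about y gives the same grasp; the last joint's range is limited). The gripper opens to 85 mm and grips with 20 to 120 N. Pads are 22 mm wide; open, the fingers measure 114 mm over their backs; the gripper's body (76 mm by 85 mm) begins 54 mm behind the grasp point. The pads swing forward as they close: fully open they stand 13 mm farther back than shut.
Start: joints at [-1.267, 0.213, -0.034, 1.323, 0, 1.571], TCP at [0.15, -0.477, 0.231] pointing down, gripper open.
Joint ranges: [-2.98, 2.98], [-0.74, 1.72], [-1.14, 1.35], [-2.1, 2.04], [-1.57, 1.44], [-3.14, 3.14]. Speed limits (rad/s): [1.89, 1.89, 2.39, 2.57, 3.14, 3.14].

## Interface

Orientations are given as a rotation vector (axis times angle).
In Python, from bench import ctrl gives the robot as it stands. The module is installed in compiled form; this text tells all that it offers.
- The arm moves only by the shell command python3 -m jog 'ROWS' [OPENING]. ROWS is JSON, a list that holds one entry, the list of rows, each a list of 4 numbers: the shift along the tool's x, y, z in m, then the turn about the tool's y in degrees. A call has 1 to 8 rows; each row shifts and turns the pose as measured when the row begins, along the tool's axes as they then stand; what a row does not reach is not made up. A row lasts 1/8 s, in which the tool goes at most 62.5 mm and 10.7 degrees, less where a joint would pass 70% of its speed; a pose out of reach is approached as far as the arm can. A call is refused whole if a number of a shift passes 0.0625 or a number of a turn 10.7, either way. A call with a gripper value outside its range is refused whole. OPENING is the closure, from 0 (fully open) to 1 (shut), set as the call begins (- or left out, the last holds). The fingers move at their own pace and stop on an object; the grip force is fixed at half the most. Time passes only in rows, so rows that do not move let the fingers close. It gives the time, the measured TCP pose, the force and the opening at its end, in the units of the state.
- ctrl.get_obs(): the state, without advancing time (a new reading comes with each control period).
- ctrl.capture(name): name is "scene" or "top" or "wrist"; returns a dict with "image" (480x640x3 uint8, red, green, blue), "depth" (480x640 float32, m along the optical axis (not along the pixel's ray), 0 where there is no reading), "camera_matrix" (3x3 intrinsics, pixels), "dist" ([k1, k2, p1, p2, k3] as OpenCV has them; the pictures are not rectified), "camera_from_world" (4x4, takes a point from world to camera coordinates); the wrist camera has in their place "hand_eye" (4x4, takes a point from camera to tool coordinates, whose origin is the TCP and whose axes are the tool frame's). Camera axes: x right, y down, z forward; pixel columns grow to the right and rows downward; lengths in m; the calibration is good to about 2 mm. A picture is of the moment at which its call begins: read the wrist's pose just before it.
- ctrl.hand_in(): hands the job in, once; it reports no verdict.
Trained networks look in the newest picture that a camera, given by its name, has taken for a name from the list of things; names that differ only in an ending like _2 or _b are one class to them, and where a whole thing is asked for, a point or a joint stands for the part that bears it (a point fixed in the world has none). Each returns a list of dicts, best first, with "conf" (0 to 1); they miss things now and then, are a little off and sometimes report something else, mostly with a low value. They report only what shows in the picture. A call takes as long as a camera call. They do not tell look-alikes from the thing itself.
- ctrl.recognise(camera, query): "location" ([x, y, z] in m, in world coordinates, good to about 4 mm: the middle of the surface that is visible of it).
The state is a dict: "clock": time; "q": joint angles; "joint_velocities": joint speeds; "tau": joint torques, N m; "ee_pos": TCP position; "ee_rot": TCP orientation; "contact_force": force on the tool from outside, world axes, zero at the start; "wrist_torque": the same for the moment, N m; "width": finger opening in m.
Only numpy, scipy, OpenCV 4.12 (cv2) and the standard library are available. Lean on these libraries where they do the work, as an engineer would, in place of code of your own. Each camera call takes 0.05 s, during which the arm holds its last target.

## Working session

There is one attempt and no reset: what is moved stays moved. The work goes in short steps, Python scripts to look and compute and a shell command to move; the robot and the scene stay as the last step left them, time stands still between calls to the robot, and variables do not carry over. Pictures are saved under pics/ and viewed, and the job is handed in when it is done.

```bash
mkdir -p pics; ls; cat > h.py <<'E'
import numpy as np, cv2
from bench import ctrl
from scipy.spatial.transform import Rotation as R
def cap(n,fn):
    o=ctrl.get_obs(); c=ctrl.capture(n)
    cv2.imwrite('pics/'+fn+'.png',c['image'][:,:,::-1]); 
    if n=='wrist':
        T=np.eye(4);T[:3,:3]=R.from_rotvec(o['ee_rot']).as_matrix();T[:3,3]=o['ee_pos']
        W=T@np.array(c['hand_eye'])
    else: W=np.linalg.inv(np.array(c['camera_from_world']))
    c['W']=W
    np.savez('pics/'+fn+'.npz',depth=c['depth'],K=c['camera_matrix'],dist=c['dist'],W=W,image=c['image'])
    return c
def cloud(c):
    d=np.array(c['depth']);K=np.array(c['K'] if 'K' in c else c['camera_matrix']);v,u=np.mgrid[:480,:640]
    p=cv2.undistortPoints(np.stack([u.ravel(),v.ravel()],1).astype(np.float64)[:,None],K,np.array(c['dist'])).reshape(480,640,2)
    P=np.dstack([p*d[...,None],d]); P=P@c['W'][:3,:3].T+c['W'][:3,3]; P[d==0]=np.nan
    return P
E
python3 - <<'E'
from h import *
print(ctrl.hold_point_z, ctrl.get_obs())
for n in ['scene','top']:
    c=cap(n,n+'0')
    for q in ['mint_door','white_door','carton','cabinet']:
        print(n,q,[(np.round(r['location'],3),round(r['conf'],2)) for r in ctrl.recognise(n,q)])
E
```

```text
pics
0.0187 {'clock': 0.0, 'q': array([-1.26700423e+00,  2.13336673e-01, -3.50615972e-02,  1.32350394e+00,
        1.19480323e-05,  1.57079229e+00]), 'joint_velocities': array([-4.88488283e-05, -3.43398903e-04,  5.11529278e-04, -7.11847194e-04,
       -1.02646619e-03,  1.12663081e-03]), 'tau': array([-4.08275344e-03, -6.86153626e+01,  4.87120843e+01,  1.72057439e-02,
        5.03083049e-05,  2.60775244e-05]), 'ee_pos': array([ 0.14947101, -0.47677483,  0.23082491]), 'ee_rot': array([-1.33705422,  0.98319057, -0.98172308]), 'contact_force': array([-0.37397138,  0.40303047, -1.0523454 ]), 'wrist_torque': array([-0.00052245,  0.00345244, -0.04584055]), 'width': 0.08561752103424534}
scene mint_door [(array([ 0.475, -0.362,  0.154]), 0.97), (array([ 0.526, -0.656,  0.119]), 0.67)]
scene white_door [(array([ 0.585, -0.353,  0.16 ]), 0.61)]
scene carton [(array([ 0.518, -0.342,  0.047]), 0.89), (array([ 0.583, -0.355,  0.164]), 0.52)]
scene cabinet [(array([0.499, 0.288, 0.135]), 0.98)]
top mint_door [(array([ 0.463, -0.318,  0.17 ]), 0.95), (array([ 0.524, -0.644,  0.12 ]), 0.61)]
top white_door [(array([ 0.573, -0.301,  0.156]), 0.58)]
top carton [(array([ 0.512, -0.316,  0.047]), 0.79)]
top cabinet [(array([0.495, 0.278, 0.238]), 0.72)]
```

View pics/scene0.png

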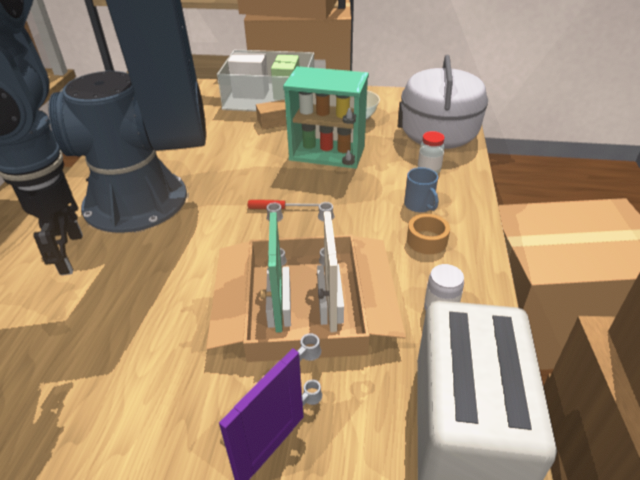

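View pics/top0.png

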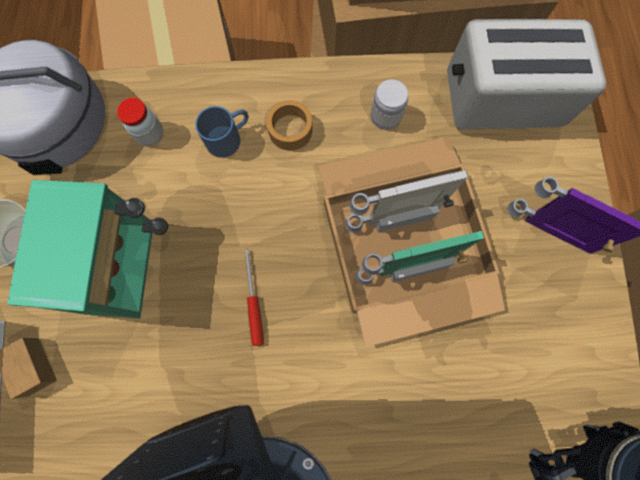

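```bash
cat > m.py <<'E'
from h import *
out={}
for n in ['scene0','top0']:
    c=dict(np.load(f'pics/{n}.npz'));P=cloud(c);im=c['image']
    hsv=cv2.cvtColor(im,cv2.COLOR_RGB2HSV)
    green=(abs(hsv[...,0].astype(int)-78)<12)&(hsv[...,1]>90)
    g=green&(P[...,1]<-0.15)&(P[...,1]>-0.5)&(P[...,2]>0.05)&(P[...,0]>.3)
    q=P[g]; print(n,'door pts',len(q),q.min(0),q.max(0))
    qt=q[q[:,2]>np.nanpercentile(q[:,2],98)-0.012]
    print(' ztop',np.percentile(q[:,2],[90,98,99.5]))
    m=qt.mean(0);w,V=np.linalg.eigh(np.cov(qt[:,:2].T));d=V[:,1]*np.sign(V[1,1]);s=(qt[:,:2]-m[:2])@d;t=(qt[:,:2]-m[:2])@np.array([-d[1],d[0]])
    print(' top line mean',m,'dir',d,np.degrees(np.arctan2(d[1],d[0])),'s',np.percentile(s,[1,99]),'t',np.percentile(t,[2,98]),len(qt))
    print('  ends',m[:2]+d*np.percentile(s,1),m[:2]+d*np.percentile(s,99))
    g=green&(P[...,1]>0.05)&(P[...,0]>.25)
    q=P[g];print(' cab',len(q),np.percentile(q,[1,99],axis=0).round(3))
    qt=q[q[:,2]>0.23]; print(' cab top rect',cv2.minAreaRect(qt[:,:2].astype(np.float32)*1000), np.median(qt[:,2]))
    r=cv2.boxPoints(cv2.minAreaRect(qt[:,:2].astype(np.float32)*1000));print(r)
    # gray things near front of cabinet
    g=(hsv[...,1]<70)&(P[...,1]>0.05)&(P[...,1]<0.23)&(P[...,2]>0.03)&(P[...,0]>.4)&(P[...,0]<.62)
    q=P[g];print(' gray',len(q));
    for a in np.arange(.03,.22,.01):
        k=q[(q[:,2]>a)&(q[:,2]<a+.01)]
        if len(k)>2: print('  z',a.round(2),len(k),k.mean(0).round(4),k.min(0).round(3),k.max(0).round(3))
    g=(hsv[...,1]<60)&(P[...,1]>-0.3)&(P[...,1]<-0.1)&(P[...,2]>0.15)&(P[...,0]>.35)&(P[...,0]<.62)
    q=P[g]; 
    for lo,hi in((.35,.49),(.49,.62)):
        k=q[(q[:,0]>lo)&(q[:,0]<hi)&(q[:,2]>.172)]
        print(' eyes',len(k),np.percentile(k,[1,50,99],axis=0).round(4).tolist() if len(k) else '')
E
python3 m.py
python3 - <<'E'
import cv2
a=cv2.imread('pics/scene0.png')
cv2.imwrite('pics/z1.png',cv2.resize(a[60:180,260:400],None,fx=5,fy=5,interpolation=3))
E
```

```text
scene0 door pts 325 [ 0.45235941 -0.41378628  0.19212261] [ 0.49184354 -0.26064149  0.19865149]
 ztop [0.19691566 0.19785588 0.19864408]
 top line mean [ 0.47351541 -0.3448797   0.19539857] dir [-0.19480102  0.98084278] 101.23309969998697 s [-0.06954881  0.08417182] t [-0.00527277  0.00581519] 325
  ends [ 0.48706359 -0.41309615] [ 0.45711865 -0.26232038]
 cab 2432 [[0.389 0.222 0.009]
 [0.6   0.361 0.242]]
 cab top rect ((496.4429626464844, 294.219482421875), (139.0614776611328, 214.5269012451172), 82.60811614990234) 0.23844726388432003
[[381.12543 239.06657]
 [593.8695  211.4666 ]
 [611.7605  349.37238]
 [399.01642 376.97235]]
 gray 300
  z 0.03 8 [0.5825 0.2016 0.0364] [0.565 0.179 0.031] [0.593 0.229 0.04 ]
  z 0.04 76 [0.5713 0.1925 0.046 ] [0.552 0.173 0.04 ] [0.588 0.228 0.05 ]
  z 0.05 30 [0.5693 0.1896 0.0529] [0.553 0.177 0.05 ] [0.585 0.206 0.06 ]
  z 0.06 17 [0.5703 0.1916 0.064 ] [0.564 0.185 0.061] [0.576 0.197 0.069]
  z 0.07 8 [0.5698 0.1941 0.0728] [0.566 0.192 0.07 ] [0.572 0.197 0.076]
  z 0.09 4 [0.5802 0.2253 0.0959] [0.58  0.223 0.092] [0.58  0.227 0.1  ]
  z 0.
[... 1428 characters left out ...]
 0.06 29 [0.5677 0.1962 0.0652] [0.562 0.191 0.06 ] [0.589 0.224 0.07 ]
  z 0.07 13 [0.5701 0.1975 0.0734] [0.566 0.191 0.07 ] [0.586 0.224 0.077]
  z 0.16 8 [0.5667 0.2204 0.1682] [0.553 0.194 0.162] [0.591 0.229 0.17 ]
  z 0.17 260 [0.568 0.206 0.177] [0.552 0.178 0.17 ] [0.591 0.23  0.18 ]
  z 0.18 111 [0.5683 0.1943 0.182 ] [0.553 0.179 0.18 ] [0.59  0.226 0.19 ]
  z 0.19 35 [0.5682 0.195  0.194 ] [0.563 0.19  0.19 ] [0.591 0.226 0.2  ]
  z 0.2 16 [0.5696 0.1974 0.2037] [0.566 0.193 0.2  ] [0.588 0.223 0.209]
 eyes 204 [[0.434, -0.283, 0.1726], [0.4517, -0.2305, 0.1823], [0.4677, -0.2066, 0.1945]]
 eyes 609 [[0.5434, -0.2988, 0.1728], [0.5665, -0.2528, 0.1887], [0.5817, -0.1928, 0.1979]]
```

View pics/z1.png

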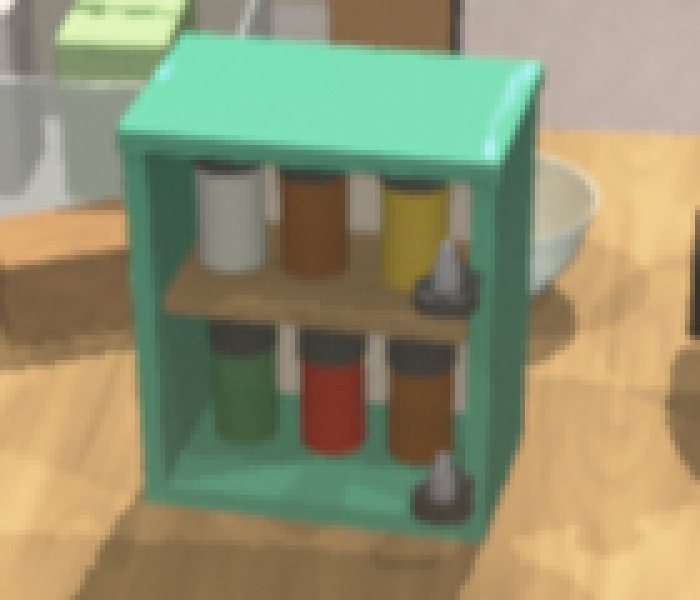

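```bash
cat > st.py <<'E'
from h import *
import sys
# usage: st.py tx ty tz yaw_of_toolx(deg)
o=ctrl.get_obs();M=R.from_rotvec(o['ee_rot']).as_matrix()
print('t',round(o['clock'],2),'pos',np.round(o['ee_pos'],4),'F',np.round(o['contact_force'],1),'tq',np.round(o['wrist_torque'],2),'w',round(o['width'],4))
yaw=np.degrees(np.arctan2(M[1,0],M[0,0]));print('M',M.round(3).tolist(),'yaw x',yaw.round(2),'q',np.round(o['q'],2))
if len(sys.argv)>4:
    t=np.array(list(map(float,sys.argv[1:4])));dy=float(sys.argv[4])-yaw;dy=(dy+90)%180-90
    print('world d',np.round(t-o['ee_pos'],4),'tool shift now',np.round(M.T@(t-o['ee_pos']),4),'turn about tool y',round(dy*np.sign(M[2,1]),2))
    M2=R.from_euler('z',dy,degrees=True).as_matrix()@M
    print('after turn shift',np.round(M2.T@(t-o['ee_pos']),4))
E
python3 st.py 0.468 -0.326 0.155 11.1
python3 - <<'E'
from h import *
c=dict(np.load('pics/top0.npz'));P=cloud(c)
# heightmap coarse: max z in 4cm cells
for x in np.arange(.3,.8,.04):
    print(round(x,2),[ (lambda s:int(1000*np.nanmax(s)) if len(s) else -1)(P[(P[...,0]>x)&(P[...,0]<x+.04)&(P[...,1]>y)&(P[...,1]<y+.04)][:,2]) for y in np.arange(-.4,.32,.04)])
E
```

```text
t 0.5 pos [ 0.1495 -0.4771  0.2313] F [-0.7 -0.7 -0. ] tq [-0.03 -0.03  0.02] w 0.0857
M [[0.299, -0.0, 0.954], [-0.954, 0.0, 0.299], [-0.0, -1.0, -0.0]] yaw x -72.6 q [-1.27  0.21 -0.03  1.32 -0.    1.57]
world d [ 0.3185  0.1511 -0.0763] tool shift now [-0.0489  0.0763  0.3491] turn about tool y -83.7
after turn shift [0.3416 0.0762 0.0869]
0.3 [46, 47, 49, 52, 53, 7, 3, 4, 4, 27, 28, 4, 4, 3, 4, 4, 3, 5]
0.34 [54, 57, 59, 62, 63, 62, 3, 4, 4, 29, 28, 5, 4, 4, 4, 5, 4, 6]
0.38 [63, 62, 63, 63, 63, 63, 4, 4, 4, 24, 27, 4, 4, 4, 5, 3, 243, 243]
0.42 [116, 61, 198, 199, 187, 62, 4, 5, 3, 3, 19, 5, 5, 3, 4, 242, 243, 243]
0.46 [199, 199, 198, 197, 184, 62, 5, 4, 3, 3, 18, 3, 4, 4, 5, 242, 243, 242]
0.5 [10, 9, 9, 9, 9, 64, 4, 5, 4, 3, 17, 3, 3, 4, 4, 244, 243, 242]
0.54 [116, 197, 198, 198, 196, 186, 63, 4, 3, 4, 5, 3, 4, 3, 206, 242, 242, 243]
0.58 [198, 198, 199, 195, 62, 63, 63, 3, 3, 4, 5, 4, 4, 3, 182, 242, 242, 243]
0.62 [62, 62, 64, 62, 64, 64, 59, 4, 4, 5, 4, 4, 3, 4, 3, 4, 2, 2]
0.66 [61, 61, 57, 56, 53, 52, 50, 3, 4, 5, 4, 3, 4, 3, 5, 4, 4, 3]
0.7 [51, 51, 48, 46, 45, 4, 3, 4, 4, 5, 5, 92, 93, 4, 4, 4, 2, 3]
0.74 [3, 3, 42, 4, 4, 4, 51, 51, 51, 50, 93, 91, 93, 4, 4, 111, 112, 4]
0.78 [5, 103, 103, 103, 4, 5, 51, 50, 50, 50, 91, 92, 91, 4, 4, 112, 113, 4]
```

```bash
python3 -m jog '[[[-0.006,0,0.0436,-10.5],[0.002,0,0.044,-10.5],[0.01,0,0.0429,-10.5],[0.0175,0,0.04,-10.5],[0.0246,0,0.0365,-10.5],[0.031,0,0.0314,-10.5],[0.036,0,0.0252,-10.5],[0.03,0,0.01,-10.5]]]' 0
python3 st.py 0.468 -0.326 0.235 11.1
```

```text
clock: 1.5
ee_pos: [0.4635, -0.3267, 0.2314]
ee_rot: [-1.564, -0.182, 0.182]
contact_force: [-0.7, 0.7, -0.4]
width: 0.0853
t 1.5 pos [ 0.4635 -0.3267  0.2314] F [-0.7  0.7 -0.4] tq [-0.04  0.04  0.06] w 0.0853
M [[0.973, 0.0, -0.229], [0.229, -0.001, 0.973], [0.0, -1.0, -0.001]] yaw x 13.27 q [-0.61  0.35  0.15  1.37 -0.    0.73]
world d [0.0045 0.0007 0.0036] tool shift now [ 0.0046 -0.0036 -0.0003] turn about tool y 2.17
after turn shift [ 0.0046 -0.0036 -0.0002]
```

Nice. Take a wrist look to refine.

```bash
python3 -m jog '[[[0.005,0,0,2.2],[0,0,0,0]]]'
python3 - <<'E'
from h import *
c=cap('wrist','w1');P=cloud(c);im=c['image'];hsv=cv2.cvtColor(im,cv2.COLOR_RGB2HSV)
green=(abs(hsv[...,0].astype(int)-78)<12)&(hsv[...,1]>90)&(P[...,2]>.185)&(P[...,2]<.21)
q=P[green];m=q.mean(0);print(len(q),m,q.min(0),q.max(0));print(cv2.minAreaRect((q[:,:2]*1000).astype(np.float32)))
E
python3 st.py 0.468 -0.326 0.155 11.1
```

```text
clock: 1.75
ee_pos: [0.4704, -0.3241, 0.2308]
ee_rot: [-1.566, -0.156, 0.156]
contact_force: [0.1, -0.3, -0.2]
width: 0.0857
4527 [ 0.47128444 -0.33296991  0.19618866] [ 0.4509341  -0.41098582  0.19420048] [ 0.49141186 -0.25388846  0.1989321 ]
((471.53448486328125, -332.61151123046875), (12.874171257019043, 158.42752075195312), 10.66907024383545)
t 1.8 pos [ 0.4701 -0.3243  0.2308] F [-0.6  0.4 -0.3] tq [0.03 0.01 0.04] w 0.0853
M [[0.98, 0.0, -0.198], [0.198, -0.001, 0.98], [-0.0, -1.0, -0.001]] yaw x 11.4 q [-0.6   0.36  0.17  1.37 -0.    0.77]
world d [-0.0021 -0.0017 -0.0758] tool shift now [-0.0024  0.0758 -0.0012] turn about tool y 0.3
after turn shift [-0.0024  0.0758 -0.0012]
```

View pics/w1.png

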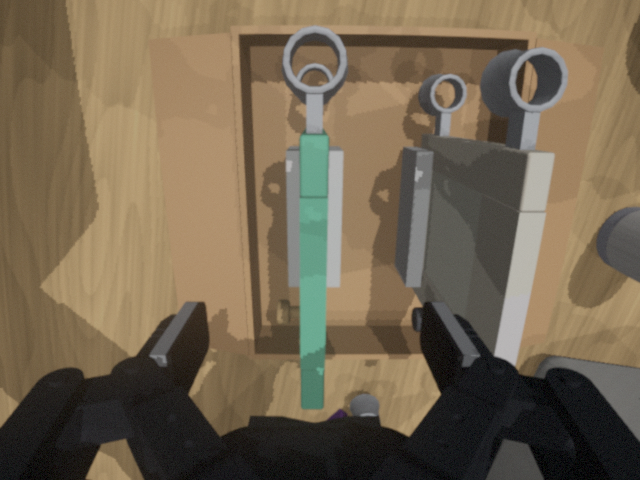

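```bash
python3 -m jog '[[[0,0.04,-0.001,0.6],[0,0.03,0,0],[0,0.006,0,0],[0,0,0,0]]]'
python3 st.py 0.47 -0.3257 0.155 10.7
```

```text
clock: 2.3
ee_pos: [0.4691, -0.3269, 0.1547]
ee_rot: [-1.568, -0.148, 0.146]
contact_force: [-0.0, -0.4, 0.3]
width: 0.0853
t 2.3 pos [ 0.4691 -0.3269  0.1547] F [-0.  -0.4  0.3] tq [-0.02 -0.01  0.02] w 0.0853
M [[0.983, 0.002, -0.186], [0.186, -0.002, 0.983], [0.001, -1.0, -0.002]] yaw x 10.73 q [-0.61  0.38  0.    1.19 -0.    0.78]
world d [0.0009 0.0012 0.0003] tool shift now [ 0.0011 -0.0003  0.001 ] turn about tool y 0.03
after turn shift [ 0.0011 -0.0003  0.001 ]
```

```bash
python3 -m jog '[[[0.001,0,0.001,0],[0,0,0,0],[0,0,0,0],[0,0,0,0],[0,0,0,0],[0,0,0,0],[0,0,0,0],[0,0,0,0]]]' 1
python3 st.py 0.47 -0.3257 0.24 10.7
```

```text
clock: 3.3
ee_pos: [0.4711, -0.3267, 0.1579]
ee_rot: [-1.571, -0.151, 0.143]
contact_force: [-0.8, -0.2, 0.3]
width: 0.0137
t 3.3 pos [ 0.4711 -0.3267  0.1579] F [-0.8 -0.2  0.3] tq [0.02 0.09 0.08] w 0.0137
M [[0.982, 0.005, -0.186], [0.186, -0.005, 0.982], [0.004, -1.0, -0.006]] yaw x 10.73 q [-0.61  0.38  0.01  1.19 -0.    0.78]
world d [-0.0011  0.001   0.0821] tool shift now [-0.0005 -0.0821  0.0007] turn about tool y 0.03
after turn shift [-0.0005 -0.0821  0.0007]
```

```bash
python3 -m jog '[[[0,-0.015,0,0],[0,-0.02,0,0],[0,-0.025,0,0],[0,-0.018,0,0],[0,0,0,0]]]'
python3 - <<'E'
from h import *
c=cap('wrist','w2');cap('scene','s2')
E
python3 st.py 0.56 0.089 0.24 -6
```

```text
clock: 3.92
ee_pos: [0.4702, -0.3259, 0.2411]
ee_rot: [-1.571, -0.151, 0.143]
contact_force: [-0.0, -1.0, -3.1]
width: 0.0131
t 4.03 pos [ 0.4697 -0.3255  0.2393] F [ 0.3  0.6 -2.7] tq [ 0.04 -0.05  0.05] w 0.0131
M [[0.982, 0.003, -0.186], [0.186, -0.003, 0.982], [0.003, -1.0, -0.004]] yaw x 10.74 q [-0.61  0.36  0.18  1.39 -0.    0.78]
world d [0.0903 0.4145 0.0007] tool shift now [ 0.1659 -0.0017  0.3905] turn about tool y 16.74
after turn shift [ 0.0464 -0.0021  0.4217]
```

View pics/s2.png

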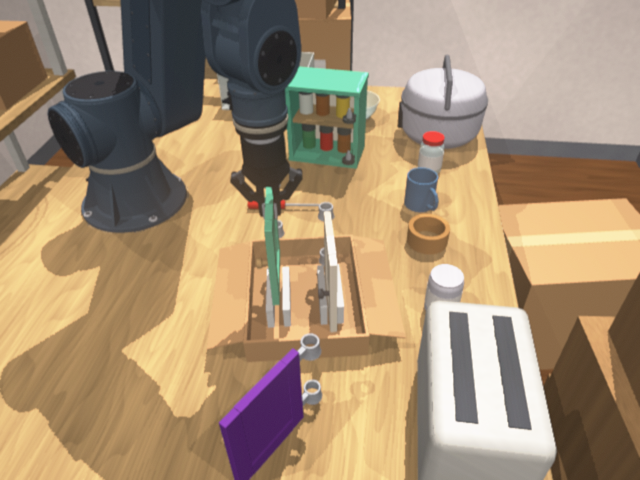

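View pics/w2.png

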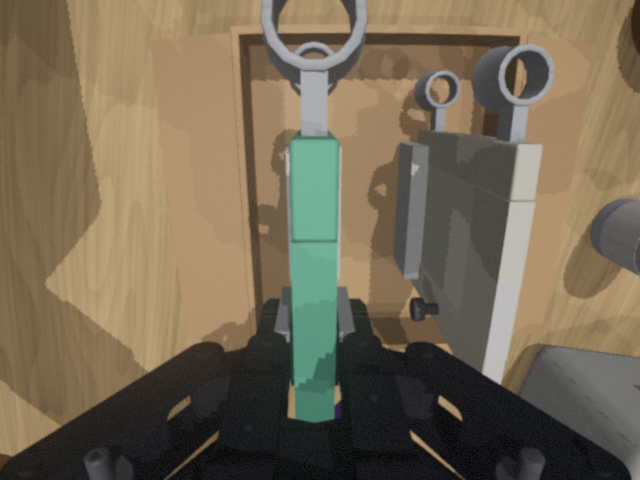

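```bash
cat > eye.py <<'E'
from h import *
import sys
# measure eye ring & top panel in tool frame from wrist pic given file
def run(fn):
    c=dict(np.load('pics/'+fn+'.npz'));P=cloud(c);im=c['image'];hsv=cv2.cvtColor(im,cv2.COLOR_RGB2HSV)
    o=ctrl.get_obs();T=np.eye(4);T[:3,:3]=R.from_rotvec(o['ee_rot']).as_matrix();T[:3,3]=o['ee_pos']
    g=(abs(hsv[...,0].astype(int)-78)<12)&(hsv[...,1]>90);z=o['ee_pos'][2]
    g&=(P[...,2]>z+.02)&(P[...,2]<z+.06);g[350:]=False
    q=P[g];print('panel top',len(q),np.median(q[:,2]),'angle',cv2.minAreaRect((q[:,:2]*1000).astype(np.float32)))
    # slope of top along door
    yy=np.percentile(q[:,1],[10,90]);A=np.c_[q-q.mean(0)];co=np.linalg.lstsq(np.c_[A[:,:2],np.ones(len(A))],A[:,2],rcond=None)[0];print('slope z per x,y',co[:2].round(3))
    e=(hsv[...,1]<70)&(P[...,2]>z+.01)&(P[...,2]<z+.045);e[200:]=False
    q=P[e];zt=np.percentile(q[:,2],95);q=q[abs(q[:,2]-zt)<.005];Ti=np.linalg.inv(T)
    print('eye top z',zt,len(q))
    from scipy.optimize import least_squares
    t=(q@Ti[:3,:3].T+Ti[:3,3]);t2=t[:,[0,2]]
    s=t2[t2[:,1]>np.max(t2[:,1])-.05]
    s=t2
    f=lambda p:np.clip(abs(np.hypot(*(s-p).T)-.01525)-.00325,0,None)
    r=least_squares(f,[0,.1],loss='soft_l1',f_scale=.001);print('eye centre tool x,z',r.x,'med resid',np.median(f(r.x)))
run(sys.argv[1])
E
python3 eye.py w2
python3 -m jog '[[[0,0,0.03,0],[0,0,0.055,0],[0,0,0.06,0],[0,0,0.055,0],[0,0,0.03,0]]]'
python3 st.py 0.56 0.05 0.24 -6
```

```text
panel top 7340 0.27940215414884473 angle ((463.60699462890625, -287.3487548828125), (16.27596092224121, 68.24003601074219), 9.418111801147461)
slope z per x,y [0.016 0.006]
eye top z 0.2684457694151086 4071
eye centre tool x,z [0.00043351 0.10136126] med resid 0.0009411616484917228
clock: 4.65
ee_pos: [0.4233, -0.0944, 0.2334]
ee_rot: [-1.566, -0.142, 0.146]
contact_force: [0.9, 0.4, -2.9]
width: 0.0137
t 4.65 pos [ 0.4233 -0.0944  0.2334] F [ 0.9  0.4 -2.9] tq [-0.05 -0.1   0.01] w 0.0137
M [[0.983, -0.003, -0.183], [0.183, -0.0, 0.983], [-0.003, -1.0, 0.0]] yaw x 10.52 q [-0.22  0.08 -0.19  1.31 -0.    1.17]
world d [0.1367 0.1444 0.0066] tool shift now [ 0.1607 -0.007   0.117 ] turn about tool y 16.52
after turn shift [ 0.1208 -0.0069  0.1579]
```

```bash
python3 -m jog '[[[0.0376,-0.003,0.0246,4],[0.0356,-0.003,0.0274,4],[0.0336,-0.002,0.03,4],[0.0314,0,0.032,4],[0,0,0,0.5],[0,0,0,0]]]'
python3 - <<'E'
from h import *
for n in ['wrist','scene','top']: cap(n,n+'3')
E
python3 st.py 0.553 0.03 0.24 -6; python3 eye.py wrist3
```

```text
clock: 5.4
ee_pos: [0.5526, 0.037, 0.2361]
ee_rot: [-1.57, 0.095, -0.079]
contact_force: [-0.6, -0.2, -3.5]
width: 0.0135
t 5.55 pos [0.5526 0.0364 0.2369] F [ 0.8  0.2 -2.9] tq [-0.03 -0.05 -0.03] w 0.0131
M [[0.994, -0.009, 0.111], [-0.111, -0.0, 0.994], [-0.009, -1.0, -0.001]] yaw x -6.4 q [0.07 0.33 0.14 1.39 0.   1.75]
world d [ 0.0004 -0.0064  0.0031] tool shift now [ 0.0011 -0.0031 -0.0064] turn about tool y -0.4
after turn shift [ 0.001  -0.0031 -0.0064]
panel top 8367 0.27482971544773127 angle ((556.4354858398438, 75.80824279785156), (68.78440856933594, 16.22334861755371), 85.56949615478516)
slope z per x,y [0.    0.008]
eye top z 0.2645187954230794 4062
eye centre tool x,z [-0.00028623  0.10240339] med resid 0.0008911294916179222
```

View pics/wrist3.png

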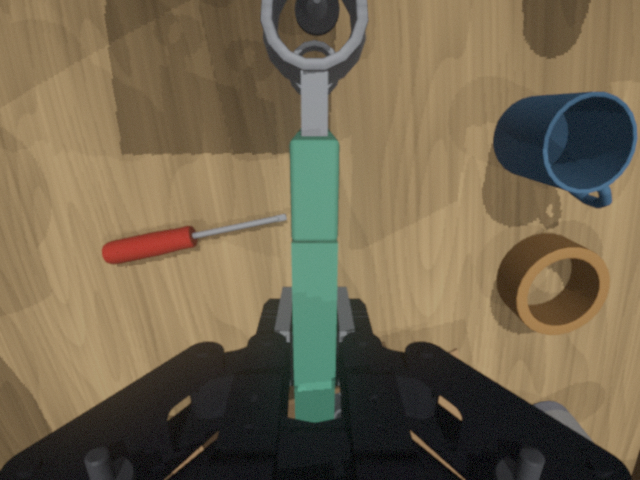

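View pics/top3.png

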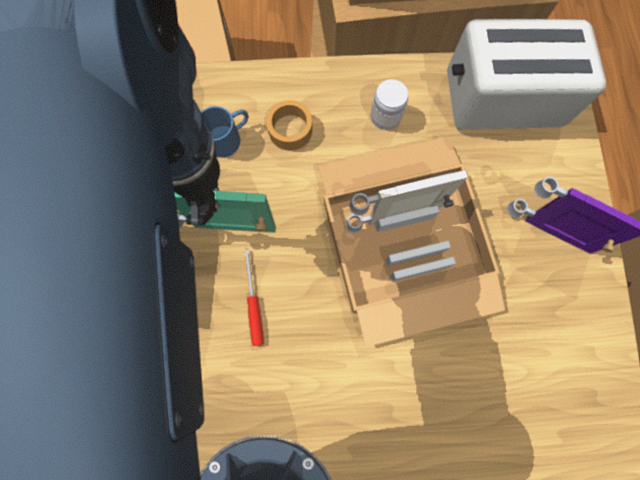

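View pics/scene3.png

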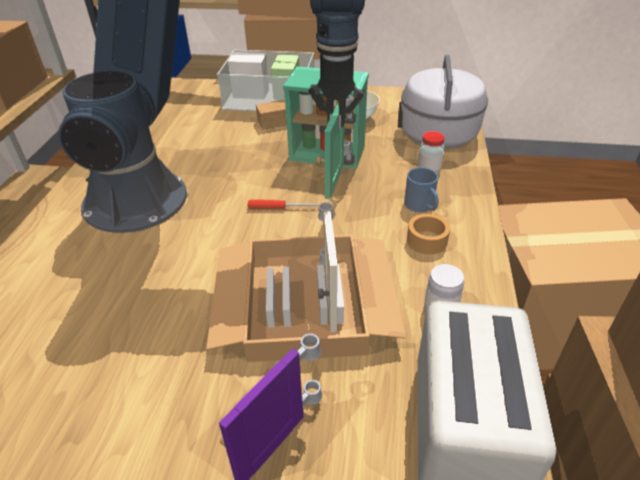

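```bash
python3 - <<'E'
from h import *
c=dict(np.load('pics/wrist3.npz'));P=cloud(c);W=c['W']
def ray(u,v,z):
    p=cv2.undistortPoints(np.array([[[u,v]]],float),c['K'],c['dist'])[0,0];d=W[:3,:3]@[p[0],p[1],1];o=W[:3,3];return o+d*(z-o[2])/d[2]
for v in(14,16,18): print('ring',v,ray(314.5,v,.2645))
for z in(.05,.076): print('pin tip?',ray(318,8,z))
s=P[0:40,285:345].reshape(-1,3)
for a in np.arange(.03,.09,.01):
    k=s[(s[:,2]>a)&(s[:,2]<a+.01)]
    if len(k)>3:print(a.round(2),len(k),k.mean(0).round(4),k.min(0).round(3),k.max(0).round(3))
i=cv2.imread('pics/wrist3.png')[0:150,230:400];cv2.imwrite('pics/z3.png',cv2.resize(i,None,fx=4,fy=4,interpolation=3))
E
```

```text
ring 14 [0.5646327  0.14299746 0.2645    ]
ring 16 [0.56457519 0.14248562 0.2645    ]
ring 18 [0.5645176  0.14197296 0.2645    ]
pin tip? [0.57176626 0.19844607 0.05      ]
pin tip? [0.57103913 0.1918972  0.076     ]
0.03 4 [0.5703 0.1833 0.0395] [0.559 0.182 0.039] [0.582 0.185 0.04 ]
0.04 418 [0.5695 0.1906 0.0485] [0.553 0.179 0.04 ] [0.589 0.206 0.05 ]
0.05 676 [0.5702 0.1921 0.0513] [0.553 0.18  0.05 ] [0.589 0.206 0.06 ]
0.06 180 [0.5702 0.1945 0.065 ] [0.563 0.19  0.06 ] [0.578 0.202 0.07 ]
0.07 85 [0.5703 0.1958 0.0732] [0.566 0.193 0.07 ] [0.575 0.199 0.077]
```

View pics/z3.png

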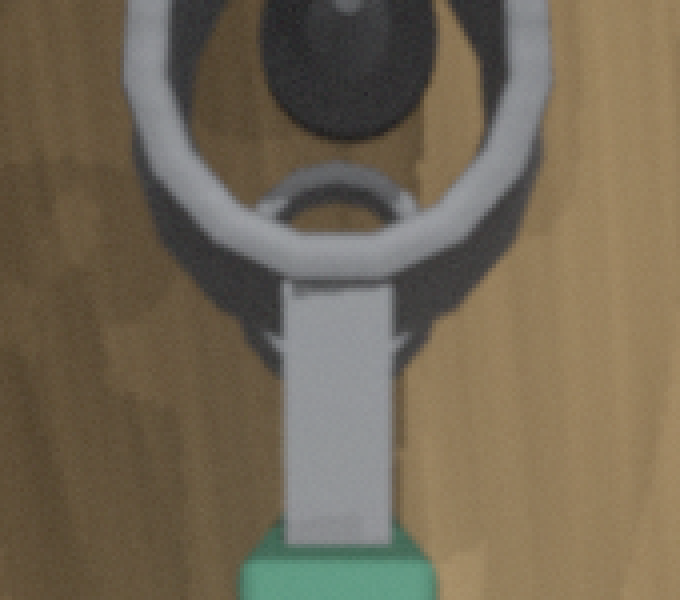

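```bash
python3 -m jog '[[[0,0,0.015,0],[0,0,0.02,0],[0,0,0.013,0],[0,0,0.003,0],[0,0,0,0]]]'
python3 st.py 0.5586 0.0903 0.237 -6.4
python3 - <<'E'
from h import *
for n in ['wrist','scene']: 
    c=cap(n,n+'4')
i=c['image'][50:210,270:400,::-1];cv2.imwrite('pics/z4.png',cv2.resize(i,None,fx=4,fy=3.7,interpolation=3))
E
```

```text
clock: 6.18
ee_pos: [0.5581, 0.0901, 0.2375]
ee_rot: [-1.57, 0.094, -0.081]
contact_force: [0.7, -0.4, -2.8]
width: 0.0137
t 6.17 pos [0.5581 0.0901 0.2375] F [ 0.7 -0.4 -2.8] tq [-0.04 -0.   -0.03] w 0.0137
M [[0.994, -0.008, 0.111], [-0.111, -0.0, 0.994], [-0.008, -1.0, -0.001]] yaw x -6.4 q [0.16 0.36 0.18 1.4  0.   1.84]
world d [ 0.0005  0.0002 -0.0005] tool shift now [0.0005 0.0005 0.0002] turn about tool y 0.0
after turn shift [0.0005 0.0005 0.0002]
```

View pics/z4.png

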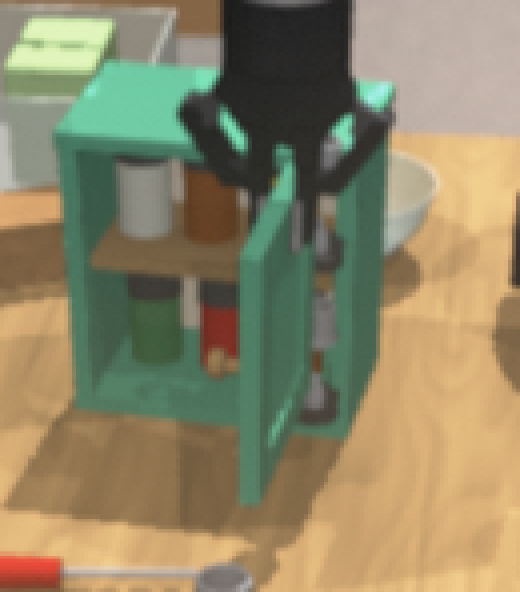

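View pics/wrist4.png

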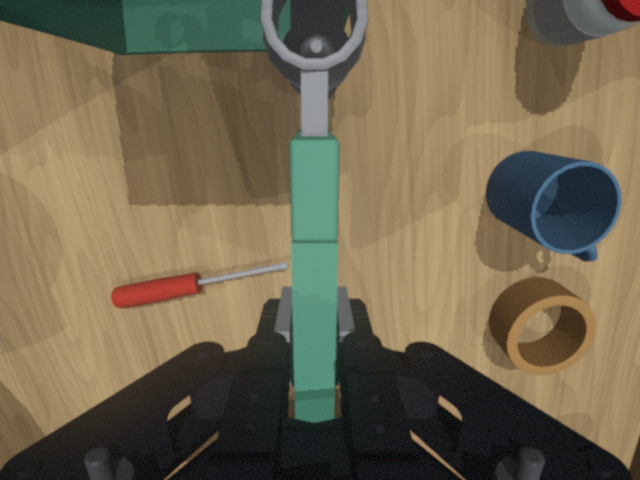

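```bash
python3 - <<'E'
from h import *
c=dict(np.load('pics/wrist4.npz'));P=cloud(c);W=c['W']
def ray(u,v,z):
    p=cv2.undistortPoints(np.array([[[u,v]]],float),c['K'],c['dist'])[0,0];d=W[:3,:3]@[p[0],p[1],1];o=W[:3,3];return o+d*(z-o[2])/d[2]
print('ring',ray(314.5,16,.264),'pin tip',ray(317,43,.206), P[40:47,314:321].reshape(-1,3).mean(0))
i=cv2.imread('pics/wrist4.png')[0:150,230:400];cv2.imwrite('pics/z4w.png',cv2.resize(i,None,fx=4,fy=4,interpolation=3))
E
```

```text
ring [0.57009414 0.19609861 0.264     ] pin tip [0.57110678 0.19897211 0.206     ] [nan nan nan]
```

View pics/z4w.png

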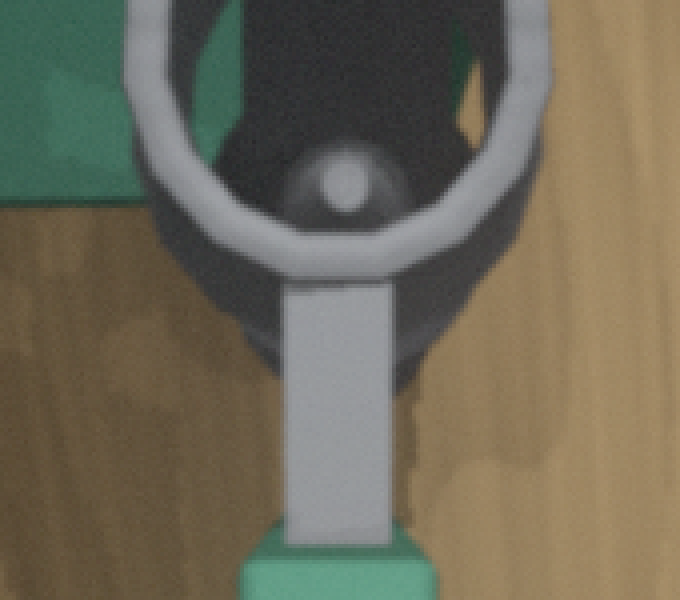

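```bash
python3 -m jog '[[[0.001,0.006,0.0015,0],[0,0.012,0,0],[0,0.01,0,0],[0,0.008,0,0],[0,0.002,0,0]]]'
python3 st.py 0.5595 0.0918 0.1825 -6.4
```

```text
clock: 6.9
ee_pos: [0.5585, 0.0901, 0.196]
ee_rot: [-1.57, 0.097, -0.082]
contact_force: [-0.4, 0.2, -2.4]
width: 0.0132
t 6.9 pos [0.5585 0.0901 0.196 ] F [-0.4  0.2 -2.4] tq [ 0.04  0.01 -0.02] w 0.0132
M [[0.993, -0.009, 0.113], [-0.114, -0.0, 0.994], [-0.009, -1.0, -0.002]] yaw x -6.52 q [0.16 0.37 0.08 1.3  0.   1.84]
world d [ 0.001   0.0017 -0.0135] tool shift now [0.0009 0.0135 0.0018] turn about tool y -0.12
after turn shift [0.0009 0.0135 0.0018]
```

```bash
python3 -m jog '[[[0.0005,0.004,0.001,0],[0,0.003,0,0],[0,0.002,0,0],[0,0,0,0]]]'
python3 st.py 0.5595 0.0918 0.1825 -6.4
python3 - <<'E'
from h import *
for n in ['wrist','scene']: 
    c=cap(n,n+'5')
i=c['image'][50:210,270:400,::-1];cv2.imwrite('pics/z5.png',cv2.resize(i,None,fx=4,fy=3.7,interpolation=3))
E
python3 eye.py wrist5
```

```text
clock: 7.4
ee_pos: [0.5593, 0.0911, 0.1868]
ee_rot: [-1.57, 0.096, -0.083]
contact_force: [-0.4, -0.7, -2.2]
width: 0.0133
t 7.4 pos [0.5593 0.0911 0.1868] F [-0.4 -0.7 -2.2] tq [-0.01 -0.01 -0.  ] w 0.0133
M [[0.994, -0.009, 0.113], [-0.113, -0.0, 0.994], [-0.008, -1.0, -0.001]] yaw x -6.51 q [0.16 0.37 0.07 1.27 0.   1.85]
world d [ 0.0002  0.0007 -0.0043] tool shift now [0.0001 0.0043 0.0007] turn about tool y -0.11
after turn shift [0.0001 0.0043 0.0007]
panel top 9110 0.22548007197805636 angle ((563.1082763671875, 129.99134826660156), (68.6642837524414, 15.008840560913086), 84.19139862060547)
slope z per x,y [0.002 0.007]
eye top z 0.21491791810906521 4068
eye centre tool x,z [-0.00027852  0.10190492] med resid 0.0008933984922500312
```

View pics/z5.png

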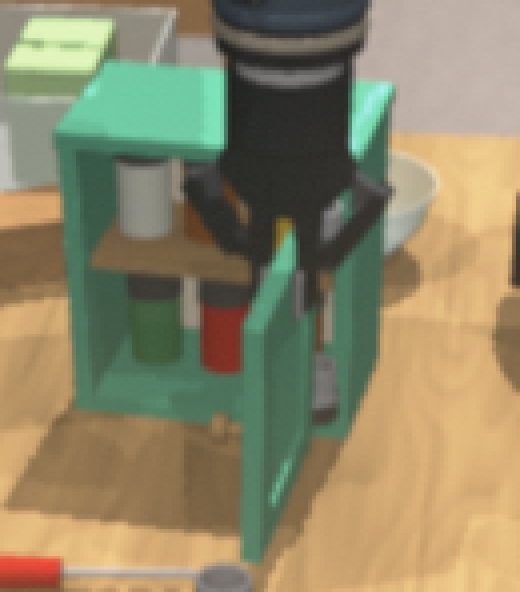

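View pics/wrist5.png

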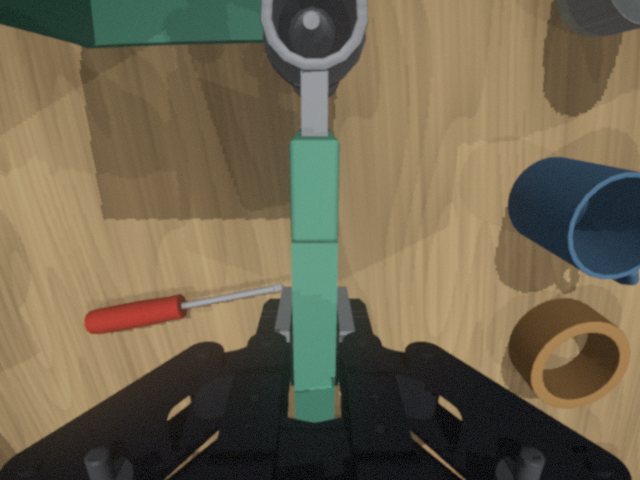

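```bash
python3 -m jog '[[[0,0.003,0,0],[0,0.002,0,0],[0,0.001,0,0],[0,0,0,0]]]'
python3 st.py
```

```text
clock: 8.0
ee_pos: [0.5598, 0.0911, 0.1814]
ee_rot: [-1.569, 0.095, -0.084]
contact_force: [-0.6, -0.7, 0.9]
width: 0.0131
t 8.0 pos [0.5598 0.0911 0.1814] F [-0.6 -0.7  0.9] tq [0.39 0.21 0.07] w 0.0131
M [[0.994, -0.007, 0.114], [-0.114, -0.0, 0.994], [-0.007, -1.0, -0.001]] yaw x -6.52 q [0.16 0.37 0.05 1.26 0.   1.85]
```

```bash
python3 -m jog '[[[0,0.0015,0,0],[0,0,0,0]]]'
python3 st.py|head -1; python3 - <<'E'
from h import *
c=cap('scene','scene6')
i=c['image'][50:210,270:400,::-1];cv2.imwrite('pics/z6.png',cv2.resize(i,None,fx=4,fy=3.7,interpolation=3))
cap('wrist','wrist6')
E
python3 eye.py wrist6
```

```text
clock: 8.25
ee_pos: [0.5599, 0.091, 0.1808]
ee_rot: [-1.569, 0.094, -0.085]
contact_force: [-0.7, 0.2, -0.2]
width: 0.0135
t 8.25 pos [0.5599 0.091  0.1808] F [-0.7  0.2 -0.2] tq [0.43 0.29 0.15] w 0.0135
panel top 9236 0.21990987292316855 angle ((563.6630249023438, 129.93545532226562), (68.66717529296875, 14.824541091918945), 84.21353912353516)
slope z per x,y [0.007 0.017]
eye top z 0.20996005370403076 4464
eye centre tool x,z [0.00060687 0.09963799] med resid 0.0016477255432374694
```

View pics/z6.png

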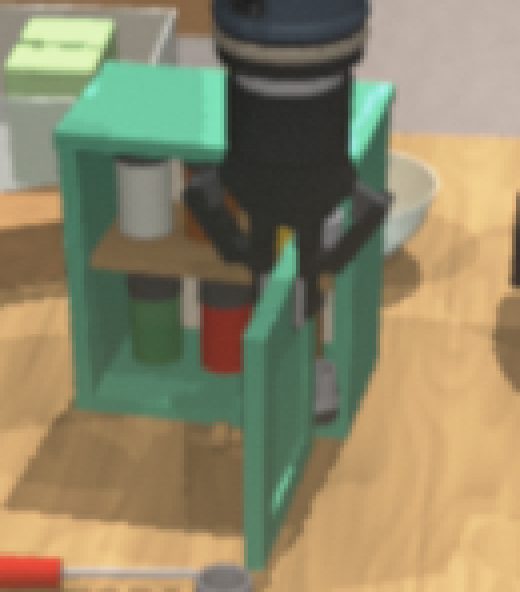

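```bash
python3 -m jog '[[[0,0,0,0],[0,0,0,0],[0,0,0,0],[0,0,0,0],[0,0,0,0],[0,0,0,0]]]' 0
python3 - <<'E'
from h import *
c=cap('scene','scene7')
i=c['image'][50:210,270:400,::-1];cv2.imwrite('pics/z7.png',cv2.resize(i,None,fx=4,fy=3.7,interpolation=3))
cap('wrist','wrist7')
E
python3 st.py|head -1
```

```text
clock: 9.1
ee_pos: [0.5602, 0.091, 0.1803]
ee_rot: [-1.57, 0.094, -0.085]
contact_force: [0.3, -0.4, -1.0]
width: 0.0855
t 9.2 pos [0.5602 0.091  0.1803] F [ 1.1 -0.1  0.3] tq [ 0.04 -0.04  0.05] w 0.0853
```

View pics/z7.png

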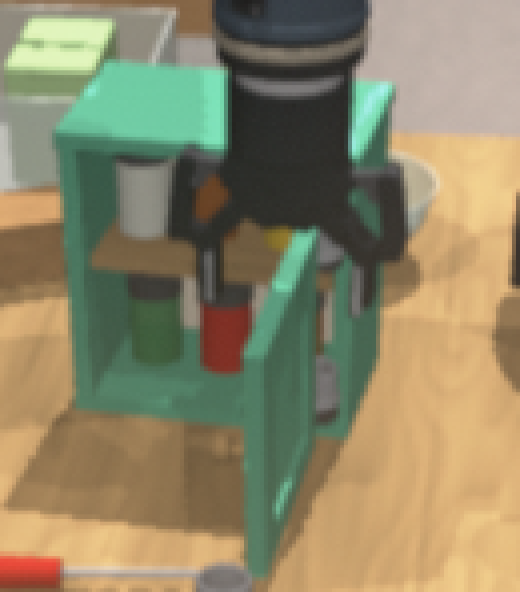

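View pics/wrist7.png

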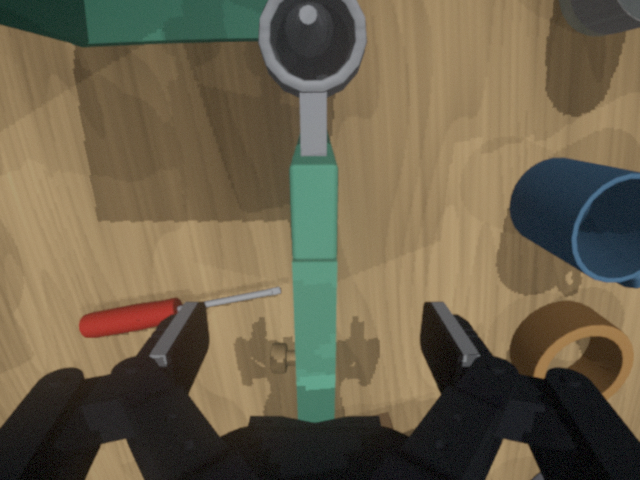

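```bash
python3 -m jog '[[[0,-0.03,0,0],[0,-0.04,0,0],[0,-0.04,0,0],[0,-0.03,-0.03,0],[0,0,-0.06,0],[0,0,-0.06,0],[0,0,-0.04,0],[0,0,0,0]]]'
python3 st.py|head -1
python3 - <<'E'
from h import *
c=cap('scene','scene8')
i=c['image'][50:210,270:400,::-1];cv2.imwrite('pics/z8.png',cv2.resize(i,None,fx=4,fy=3.7,interpolation=3))
P=cloud({**c,'K':c['camera_matrix']});hsv=cv2.cvtColor(c['image'],cv2.COLOR_RGB2HSV)
w=cap('wrist','wrist8');
for nm,cc in(('scene',c),('wrist',w)):
    P=cloud(cc);hsv=cv2.cvtColor(cc['image'],cv2.COLOR_RGB2HSV)
    g=(abs(hsv[...,0].astype(int)-78)<12)&(hsv[...,1]>90)&(P[...,1]<.175)&(P[...,1]>-.03)&(P[...,2]>.16)&(P[...,2]<.24)
    q=P[g];print(nm,len(q))
    for y in(.0,.03,.06,.09,.12,.15):
        k=q[abs(q[:,1]-y)<.008]
        if len(k)>5:print(y,np.percentile(k[:,2],95).round(4),k[:,0].mean().round(4))
    e=(hsv[...,1]<70)&(np.hypot(P[...,0]-.57,P[...,1]-.196)<.022)&(P[...,2]>.03)
    q=P[e];h,b=np.histogram(q[:,2],np.arange(.03,.25,.008));print([(round(x,3),int(n)) for x,n in zip(b,h)])
E
```

```text
clock: 10.2
ee_pos: [0.5386, -0.1029, 0.3249]
ee_rot: [-1.571, 0.092, -0.084]
contact_force: [0.9, 0.7, 0.5]
width: 0.0851
t 10.2 pos [ 0.5386 -0.1029  0.3249] F [0.9 0.7 0.5] tq [ 0.02 -0.   -0.01] w 0.0851
scene 181
0.0 0.2076 0.5521
0.03 0.2105 0.5553
0.06 0.2141 0.5587
0.09 0.2153 0.5615
0.12 0.2154 0.5667
[(np.float64(0.03), 1), (np.float64(0.038), 12), (np.float64(0.046), 22), (np.float64(0.054), 15), (np.float64(0.062), 14), (np.float64(0.07), 25), (np.float64(0.078), 9), (np.float64(0.086), 0), (np.float64(0.094), 0), (np.float64(0.102), 0), (np.float64(0.11), 0), (np.float64(0.118), 0), (np.float64(0.126), 0), (np.float64(0.134), 0), (np.float64(0.142), 0), (np.float64(0.15), 0), (np.float64(0.158), 0), (np.float64(0.166), 13), (np.float64(0.174), 10), (np.float64(0.182), 15), (np.float64(0.19), 12), (np.float64(0.198), 24), (np.float64(0.206), 14), (np.float64(0.214), 0), (np.float64(0.222), 0), (np.float64(0.23), 0), (np.float64(0.238), 0)]
wrist 1495
0.0 0.2092 0.5515
0.03 0.2113 0.5541
[(np.float64(0.03), 0), (np.float64(0.038), 0), (np.float64(0.046), 0), (np.float64(0.054), 0), (np.float64(0.062), 0), (np.float64(0.07), 0), (np.float64(0.078), 0), (np.float64(0.086), 0), (np.float64(0.094), 0), (np.float64(0.102), 0), (np.float64(0.11), 0), (np.float64(0.118), 0), (np.float64(0.126), 0), (np.float64(0.134), 0), (np.float64(0.142), 0), (np.float64(0.15), 0), (np.float64(0.158), 0), (np.float64(0.166), 0), (np.float64(0.174), 0), (np.float64(0.182), 0), (np.float64(0.19), 0), (np.float64(0.198), 0), (np.float64(0.206), 0), (np.float64(0.214), 0), (np.float64(0.222), 0), (np.float64(0.23), 0), (np.float64(0.238), 0)]
```

View pics/z8.png

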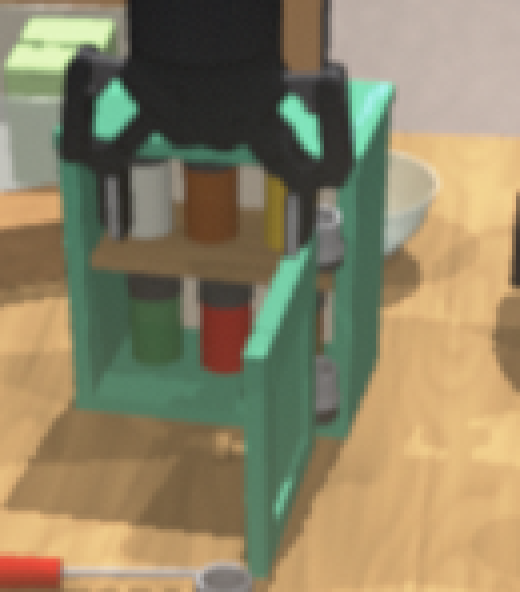

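View pics/wrist8.png

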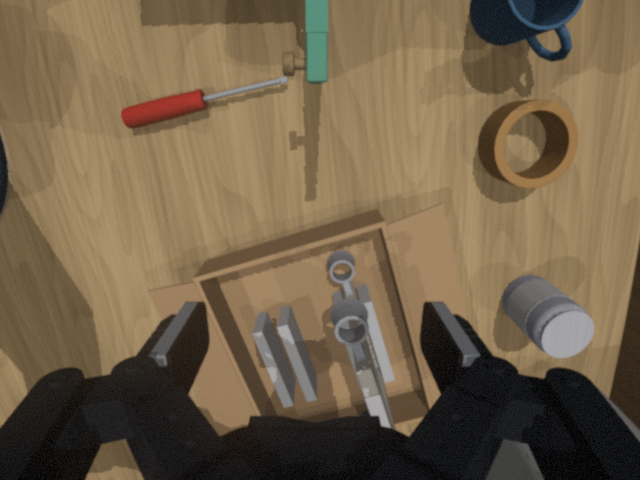

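```bash
python3 - <<'E'
from h import *
ctrl.hand_in()
E
```

```text
the job is handed in; nothing more can be done
```

The mint door is hanging on both hinge pins at roughly square open, and the gripper is open and well clear of it. I gripped it by the top rail above its mass centre, lifted it out of the carton and brought it in from in front, about 55 mm above its hung height. Then I lowered it onto the pins until the gripper felt it touch down, and let go. The job was handed in at about 10 s.

**Last checks:**
- **Seating:** the eye tops measured about 0.21 m and 0.08 m, where fully home is 0.208 m and 0.078 m. The depth readings are only good to a few millimetres.
- **Sag:** the top rail slopes 3.7° after release, close to the stated 4°.
- **Forces:** the wrist readings stayed within about 4 N at every step I read.
- **White door:** still in its slot.

One measurement disagreed: my circle fit to the upper eye in the wrist picture put it about 5 mm short, because the ring was cut off at the picture edge. I aligned by the ring's outline and the pin tip seen through it instead. After release the wrist camera showed the upper pin inside the eye.

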